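# Sweep the loose specimen caps into the catch tray

### The job

Sweep the three loose blue jar caps across the desk with the fingertips and in through the open side of the green-floored steel catch tray, until all three lie wholly inside it. Slide them along the desk without lifting them, and leave everything else standing where it is.

Things in the scene. Friction and masses are not known exactly. Their poses are not given: they have to be found in the camera images.
- tray: Catch tray fixed to the desk: three upright steel walls, 25 mm high and 4 mm thick, around a green floor that is flush with the desk (no step at the open side). Inside it is 150 mm wide and 120 mm deep. Origin: middle of the open side's line, at desk level; its x axis points into the tray (back wall's inner face at x = 120 mm), its y axis runs along the open side (side walls' inner faces at y = -75 and +75 mm), z up.
- cap1: Blue round screw cap of a specimen jar, 40 mm across and 16 mm high, 11 to 21 g, loose, lying flat on the desk; slides easily. Origin: centre of its underside (desk level), z up.
- cap2: Blue round screw cap of a specimen jar, 40 mm across and 16 mm high, 11 to 21 g, loose, lying flat on the desk; slides easily. Origin: centre of its underside (desk level), z up.
- cap3: Blue round screw cap of a specimen jar, 40 mm across and 16 mm high, 11 to 21 g, loose, lying flat on the desk; slides easily. Origin: centre of its underside (desk level), z up.
- jar: Bystander: closed white specimen jar with a yellow lid, standing among the caps, 46 mm across, 60 mm high, loose, 70 g. Origin: centre of its underside.
- pills: Bystander: amber pill bottle with a white cap, standing among the caps, 36 mm across, 68 mm high, loose, 80 g. Origin: centre of its underside.
- case: Bystander: black earbud case with rounded edges lying among the caps, 52 (its x) by 40 (its y) by 24 mm high, loose, 60 g. Origin: centre of its underside.
- phone: Bystander: black smartphone lying on the desk beyond the caps, 148 (its x) by 72 (its y) by 9 mm, loose. Origin: centre of its underside.
- thermos: Bystander: copper-coloured thermos bottle, 66 mm across, 223 mm high, standing far to the robot's left, loose. Origin: centre of its underside.
- pump: Bystander: white hand-sanitiser pump bottle, 70 mm across, 193 mm high, standing far to the robot's right, loose. Origin: centre of its underside.
- flask: Bystander: blue water flask with a carrying loop, 66 mm across, 203 mm high, standing far to the robot's right, loose. Origin: centre of its underside.
Not all that is in view belongs to the job. Leave any brown or pink look-alike of the cap3 alone.

How it is judged:
At the end, for the whole second after the job is handed in: All three blue caps lie at rest on the tray's floor, between its walls and wholly past its open side (each cap's centre at least 17 mm inside the line of the open side, so at most 3 mm of a cap may stick out) (x of cap1 in the frame of tray between 0.017 and 0.12 m and y of cap1 in the frame of tray between -0.075 and 0.075 m and height (world z) of each of cap1, cap2, cap3 below 0.018 m and linear speed of each of cap1, cap2, cap3 below 0.01 m/s and x of cap2 in the frame of tray between 0.017 and 0.12 m and y of cap2 in the frame of tray between -0.075 and 0.075 m and x of cap3 in the frame of tray between 0.017 and 0.12 m and y of cap3 in the frame of tray between -0.075 and 0.075 m); the robot touches nothing.
It fails at once if a blue cap was lifted (centre of its underside more than 16 mm above the desk) (height (world z) of any of cap1, cap2, cap3 above 0.016 m).
It fails at once if a thing standing among the caps (jar, pill bottle, earbud case) was moved more than 20 mm (distance of any of jar, pills, case from where it was at the start of the episode above 0.02 m).
It fails at once if the phone, thermos, pump bottle or flask was moved more than 20 mm (distance of any of phone, thermos, pump, flask from where it was at the start of the episode above 0.02 m).
It also fails if it takes over 72 s, if anything falls off the work surface, if the arm or the gripper's body presses on something with over 40 N, if the wrist force passes 120 N, or if a joint passes its speed limit or range.

### The arm

A 6-joint arm with a two-finger parallel gripper is mounted at the origin on the work surface. World frame = base frame: x ahead of the robot, y to its left, z up, the work surface at z = 0. Lengths are in m, angles in rad, forces in N, time in s.
With the tool pointing down it reaches from about 0.375 to 0.9 m from the base axis. Payload 3.1 kg.
Tool frame: the origin (TCP) lies midway between the tips of the shut fingers; the grasp point (between the pads) lies 19 mm behind it; x points along the fingers, z is the direction in which the jaws open and shut, and the axes are right-handed (so a half turn about x gives the same grasp; the last joint's range is limited). The gripper opens to 85 mm and grips with 20 to 120 N. Pads are 22 mm wide; open, the fingers measure 114 mm over their backs; the gripper's body (76 mm by 85 mm) begins 54 mm behind the grasp point. The pads swing forward as they close: fully open they stand 13 mm farther back than shut.
Start: joints at [1.115, 0.527, 1.433, -0, 1.181, -0.178], TCP at [0.171, 0.601, 0.231] pointing down, gripper open.
Joint ranges: [-3.08, 3.08], [-0.75, 2.2], [0.22, 2.44], [-1.43, 4.57], [0, 2.65], [-2.85, 2.85]. Speed limits (rad/s): [2.79, 2.79, 3.14, 3.14, 3.14, 3.14].

### API

Orientations are given as a unit quaternion [x, y, z, w].
In Python, from station import status, snapshot, camera_params, ticket gives the robot as it stands.
- The arm moves only by the tool arm_command, never from a script. Its argument "series" is a list that holds one entry, the list of rows, each a list of 4 numbers: the shift along the tool's x, y, z in mm, then the turn about the tool's x in rad. A call has 1 to 10 rows; each row shifts and turns the commanded pose from where the row before left it, along the tool's axes as they then stand; what a row does not reach is not made up. A row lasts 1/10 s, in which the tool goes at most 50 mm and 8.59 degrees, less where a joint would pass 70% of its speed; a pose out of reach is approached as far as the arm can. A call is refused whole if a number of a shift passes 50 or a number of a turn 0.15, either way. A call with a gripper value outside its range is refused whole. "jaw" is the opening in per cent of the stroke, from 0 (shut) to 100 (fully open), set as the call begins (left out, the last holds). The fingers move at their own pace and stop on an object; "force" is the grip in N (left out, the last holds). Time passes only in rows, so rows that do not move let the fingers close. It gives the time, the measured TCP pose, the force and the opening at its end, in the units of the state.
- status.sense(): the state, without advancing time (a new reading comes with each control period).
- snapshot(name): name is "scene" or "top" or "wrist"; returns the picture (480x640x3 uint8, red, green, blue); there is no depth.
- camera_params(name): a dict with "fovy" (degrees; the focal length in pixels is half the picture's height over the tangent of half this angle, whatever the lens; pixels are square), "cx", "cy" (the principal point, pixels), "extrinsics" (4x4, takes a point from camera to world coordinates); the wrist camera has in their place "mount" (4x4, takes a point from camera to tool coordinates, whose origin is the TCP and whose axes are the tool frame's). Camera axes: x right, y down, z forward; pixel columns grow to the right and rows downward; lengths in m; the calibration is good to about 2 mm. The wrist camera is an equidistant fisheye: a pixel r from the principal point sees the ray r / f radians off the axis. A picture is of the moment at which its call begins: read the wrist's pose just before it. camera_params takes no time and is no camera call.
- ticket.sign_off(): hands the job in, once; it reports no verdict.
The state is a dict: "t": time; "q": joint angles; "qd": joint speeds; "tau": joint torques, N m; "tcp_pos": TCP position; "tool_rot": TCP orientation; "force": force on the tool from outside, world axes, zero at the start; "ft_torque": the same for the moment, N m; "finger_gap": opening from 0.0 (shut) to 1.0 (fully open).
Only numpy, scipy, OpenCV 4.12 (cv2) and the standard library are available. Lean on these libraries where they do the work, as an engineer would, in place of code of your own. Each camera call takes 0.05 s, during which the arm holds its last target. There are 200 camera calls.

## Working session

There is one attempt and no reset: what is moved stays moved. The work goes in short steps, Python scripts to look and compute and a tool call to move; the robot and the scene stay as the last step left them, time stands still between calls to the robot, and variables do not carry over. Pictures are saved under pics/ and viewed, about 8 in all and at most 12, crops included, and the job is handed in when it is done.

Besides the shell and the picture viewer there is one more tool, called after ">>>" as a command line: name --argument value ..., lists and objects as JSON in quotes. arm_command: Moves the arm, as the interface text tells. Its arguments: {"type":"object","properties":{"series":{"type":"array"},"jaw":{"type":"number"},"force":{"type":"number"}},"required":["series"]}

```bash
mkdir -p pics
python3 - <<'E'
from station import status, snapshot, camera_params
import cv2,numpy as np
s=status.sense();print(s)
for n in("top","scene"):
    p=camera_params(n);print(n,p)
    cv2.imwrite(f"pics/{n}0.png",snapshot(n)[:,:,::-1])
E
```

```text
{'t': 0.0, 'q': array([ 1.11450153e+00,  5.28467481e-01,  1.43394346e+00, -1.82447045e-05,
        1.18141453e+00, -1.78502997e-01]), 'qd': array([-0.00034329, -0.00088469,  0.00042937, -0.00087009,  0.00223104,
        0.00015294]), 'tau': array([ 2.09950454e-04, -4.42362499e+01, -1.78026617e+01, -8.72011788e-05,
        8.41752189e-03,  2.72666306e-06]), 'tcp_pos': array([0.17104085, 0.60036736, 0.23031974]), 'tool_rot': array([-0.42632299,  0.56510961,  0.42560013,  0.56370592]), 'force': array([ 0.31845583, -0.54801975, -0.28920604]), 'ft_torque': array([ 0.01659813, -0.00539383, -0.01795829]), 'finger_gap': 0.9929794437209551}
top {'fovy': 54.96562836199947, 'cx': 319.00893492782836, 'cy': 239.8222886413935, 'extrinsics': array([[ 2.79673044e-02, -9.89384572e-01,  1.42604342e-01,
         3.89294990e-01],
       [-9.99607844e-01, -2.74799596e-02,  5.38615300e-03,
        -4.91684428e-02],
       [-1.41021512e-03, -1.42699055e-01, -9.89765119e-01,
         1.43038302e+00],
       [ 0.00000000e+00,  0.00000000e+00,  0.00000000e+00,
         1.00000000e+00]])}
scene {'fovy': 50.87263825751159, 'cx': 330.0357091154407, 'cy': 235.13231074355045, 'extrinsics': array([[-0.73727095,  0.38161488, -0.55749585,  1.28790235],
       [ 0.67546215,  0.43286579, -0.59697411,  0.73526069],
       [ 0.01350668, -0.81669902, -0.57690578,  0.81067034],
       [ 0.        ,  0.        ,  0.        ,  1.        ]])}
```

View pics/top0.png

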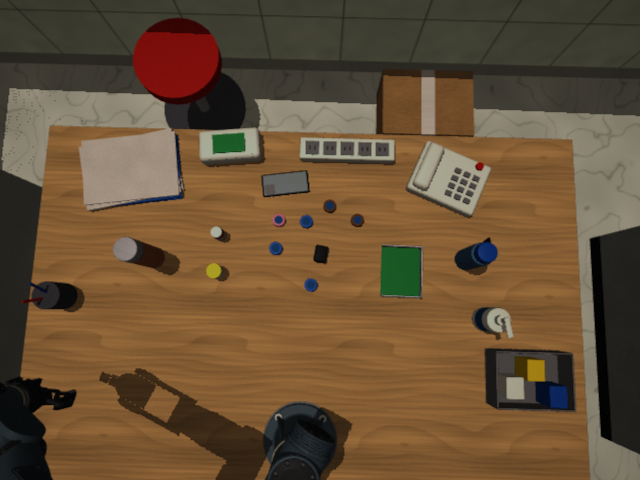

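View pics/scene0.png

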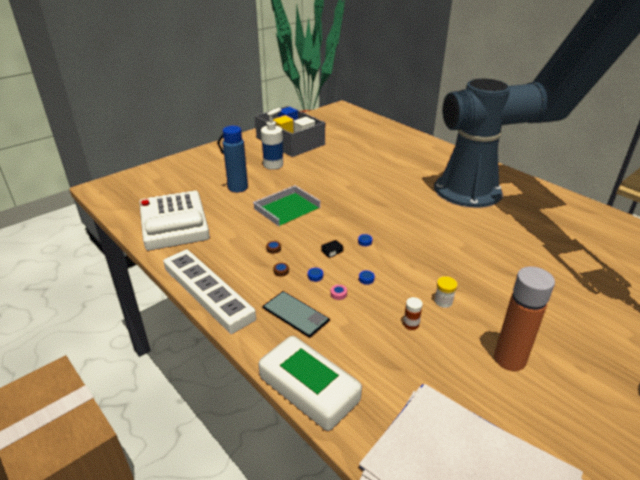

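The top view shows three blue caps near (306,222), (276,248) and (311,285). The look-alikes are pink (279,220) and brown (330,206), (357,220), each with a blue centre. The case is at (321,254) and the tray at (402,271). I'll measure these and confirm with one enlarged crop.

```bash
cat > h.py <<'E'
from station import status, snapshot, camera_params
import cv2,numpy as np
from scipy.spatial.transform import Rotation as R
def ray(n,uv,z):
    p=camera_params(n);f=240/np.tan(np.radians(p["fovy"]/2));E=p["extrinsics"]
    d=E[:3,:3]@np.array([(uv[0]-p["cx"])/f,(uv[1]-p["cy"])/f,1]);o=E[:3,3]
    return (o+d*(z-o[2])/d[2])[:2]
def blobs(img,lo,hi,roi,amin=15):
    h=cv2.cvtColor(img,cv2.COLOR_RGB2HSV);m=cv2.inRange(h,np.array(lo),np.array(hi))
    k=np.zeros_like(m);x0,y0,x1,y1=roi;k[y0:y1,x0:x1]=m[y0:y1,x0:x1]
    n,_,s,c=cv2.connectedComponentsWithStats(k)
    return [(c[i].round(1),s[i]) for i in range(1,n) if s[i,4]>=amin],k
E
python3 - <<'E'
from h import *
im=cv2.imread("pics/top0.png")[:,:,::-1].copy()
for nm,lo,hi,z in(("blue",(105,120,60),(125,255,255),.012),("black",(0,0,0),(179,255,45),.02),("green",(60,120,40),(90,255,255),0),("pink",(150,80,80),(179,255,255),.012),("phone",(80,0,50),(120,70,140),.009)):
    b,k=blobs(im,lo,hi,(255,165,435,305))
    for c,s in b: print(nm,c,s,ray("top",c,z).round(4))
    if nm=="green":
        r=cv2.minAreaRect(cv2.findNonZero(k));print(r,[ray("top",p,0).round(4) for p in cv2.boxPoints(r)])
for c in ((330,206),(357,220)): print("brown",ray("top",c,.012))
a=cv2.resize(im[190:305,260:430],None,fx=4.6,fy=4.6,interpolation=cv2.INTER_CUBIC)
cv2.imwrite("pics/crop.png",a[:,:,::-1])
E
```

```text
blue [329.2 205.1] [326 202   8   7  44] [ 0.7047 -0.0704]
blue [278.2 219.4] [275 217   7   6  35] [0.6546 0.0879]
blue [306.  221.2] [300 216  13  12 116] [0.6513 0.0008]
blue [357.  219.3] [354 216   7   8  42] [ 0.6617 -0.1583]
blue [275.2 248. ] [270 242  12  13 120] [0.5643 0.0935]
blue [310.4 284.6] [305 279  12  12 118] [ 0.4544 -0.019 ]
black [292.  190.3] [264 171  46  26  81] [0.7471 0.0476]
black [320.7 253.9] [314 245  15  18 210] [ 0.5489 -0.0479]
green [400.2 271. ] [ 381  247   39   49 1823] [ 0.5047 -0.2958]
((400.0, 271.0), (48.0, 38.0), 90.0) [array([ 0.5781, -0.2356]), array([ 0.5814, -0.3543]), array([ 0.4324, -0.3539]), array([ 0.4291, -0.237 ])]
pink [278.5 220. ] [273 214  12  13  73] [0.6527 0.0869]
brown [ 0.70184024 -0.0729388 ]
brown [ 0.65951193 -0.1583775 ]
```

View pics/crop.png

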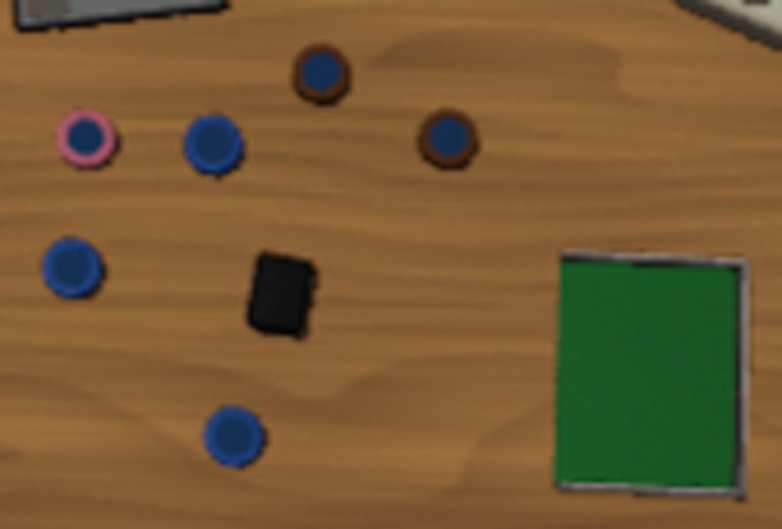

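Crop: the three all-blue caps are at crop (214,145), (73,268) and (235,437). The pink one at (87,139) and the brown ones at (321,73) and (449,139) only have blue centres, so they are not the target. The tray's open side faces left (world +y). The plan is to use the jaws, about 33% open, as a two-point cradle with the jaw axis along world x.

```bash
cat >> h.py <<'E'
def plan(target,yaw=None):
    s=status.sense();r=R.from_quat(s["tool_rot"]);M=r.as_matrix()
    print("t",s["t"],"pos",s["tcp_pos"].round(4),"q6",s["q"][5].round(3),"toolaxes\n",M.round(3))
    print("shift tool mm",(M.T@(np.array(target)-s["tcp_pos"])*1000).round(1))
E
python3 - <<'E'
from h import *
plan((.452,.06,.1))
s=status.sense();M=R.from_quat(s["tool_rot"]).as_matrix()
# turn about tool x to bring tool z onto +-world x
for w in((1,0,0),(-1,0,0)):
    v=M.T@np.array(w);print(w,"turn",np.arctan2(-v[1],v[2]))
for n,c,z in(("thermos",(126,250),.22),("jar",(214,271),.06),("pills",(217,232),.068)):print(n,ray("top",c,z))
E
```

```text
t 0.1 pos [0.1711 0.6005 0.2304] q6 -0.179 toolaxes
 [[-0.001 -0.962  0.274]
 [-0.002  0.274  0.962]
 [-1.     0.    -0.002]]
shift tool mm [ 131.2 -418.4 -442.4]
(1, 0, 0) turn 1.293020686509714
(-1, 0, 0) turn -1.848571967080079
thermos [0.52234402 0.46672525]
jar [0.48445966 0.26773496]
pills [0.60074721 0.26396696]
```

>>> arm_command --series '[[[0,0,0,0.1437],[0,0,0,0.1437],[0,0,0,0.1437],[0,0,0,0.1437],[0,0,0,0.1437],[0,0,0,0.1437],[0,0,0,0.1437],[0,0,0,0.1437],[0,0,0,0.1437],[0,0,0,0]]]' --jaw 33 --force 40

```text
t: 1.1
tcp_pos: [0.1712, 0.6007, 0.2308]
tool_rot: [-0.0, 0.707, -0.0, 0.707]
force: [-0.4, 0.2, -0.3]
finger_gap: 0.333
```

>>> arm_command --series '[[[0,-36,19,0],[0,-36,19,0],[0,-36,19,0],[0,-36,19,0],[0,-36,19,0],[0,-36,19,0],[0,-36,19,0],[0,-36,19,0],[0,-36,19,0],[0,-36,19,0]]]'

```text
t: 2.1
tcp_pos: [0.3617, 0.2395, 0.2314]
tool_rot: [-0.001, 0.707, 0.001, 0.707]
force: [0.4, -0.2, 0.4]
finger_gap: 0.329
```

>>> arm_command --series '[[[10,-36,19,0],[10,-36,19,0],[20,-36,19,0],[30,-36,18,0],[30,-30,16,0],[0,-10,0,0],[0,0,0,0],[0,0,0,0]]]'

```text
t: 2.9
tcp_pos: [0.4517, 0.0577, 0.1321]
tool_rot: [-0.0, 0.707, 0.0, 0.707]
force: [0.4, 0.4, 0.0]
finger_gap: 0.332
```

Run:
```python
from h import *
plan((.454,.03,.012))
im=snapshot("wrist");cv2.imwrite("pics/w1.png",im[:,:,::-1]);print(camera_params("wrist")["mount"].round(3),status.sense()["force"],status.sense()["finger_gap"])
```

```text
t 2.9 pos [0.4517 0.0577 0.1321] q6 -0.121 toolaxes
 [[ 0.    -0.001  1.   ]
 [ 0.     1.     0.001]
 [-1.     0.     0.   ]]
shift tool mm [120.1 -27.7   2.3]
[[-0.    -0.282  0.96  -0.143]
 [-0.001 -0.96  -0.282  0.073]
 [ 1.    -0.001 -0.    -0.   ]
 [ 0.     0.     0.     1.   ]] [0.18613362 1.06101393 0.10730571] 0.32719475121705077
```

>>> arm_command --series '[[[30,0,0,0],[30,0,0.5,0],[30,0,1,0],[20,0,0.5,0],[12,0,0,0],[6,0,0,0],[0,-12,0,0],[0,-12,0,0],[0,-12,0,0],[0,-8,0,0]]]'

```text
t: 3.95
tcp_pos: [0.4548, 0.0114, 0.0041]
tool_rot: [0.0, 0.706, -0.001, 0.708]
force: [0.8, 0.2, 0.0]
finger_gap: 0.331
```

>>> arm_command --series '[[[0,-8,0,0],[0,-10,0,0],[0,-12,1,0],[0,-12,2,0],[0,-12,2,0],[0,-12,2,0],[0,-12,2,0],[0,-12,2,0],[0,-12,2,0],[0,-10,2,0]]]'

```text
t: 4.95
tcp_pos: [0.4693, -0.1001, 0.0034]
tool_rot: [0.0, 0.707, -0.0, 0.707]
force: [-0.1, 0.0, 0.5]
finger_gap: 0.331
```

Run:
```python
from h import *
print(status.sense()["force"])
im=snapshot("wrist");a=snapshot("top")
print([(c,ray("top",c,.012).round(4)) for c,s in blobs(a,(105,120,60),(125,255,255),(255,165,435,305))[0]])
cv2.imwrite("pics/w2.png",im[:,:,::-1])
```

```text
[-0.09999217  0.01738913  0.48706225]
[(array([329.2, 205.1]), array([ 0.7047, -0.0704])), (array([278.2, 219.4]), array([0.6546, 0.0879])), (array([306.1, 221.2]), array([6.513e-01, 5.000e-04])), (array([357. , 219.3]), array([ 0.6617, -0.1583]))]
```

View pics/w2.png

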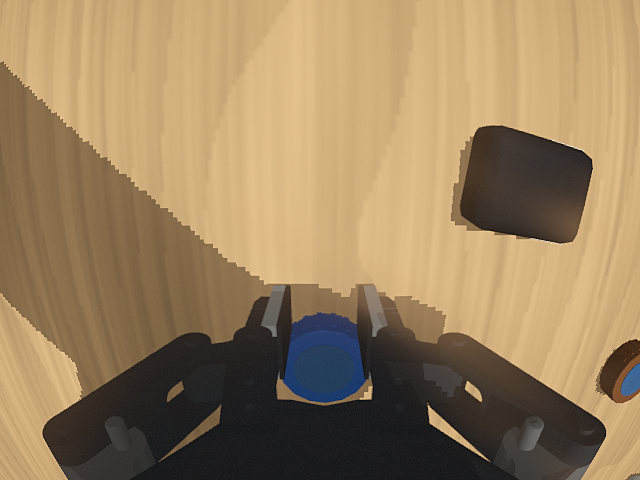

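The cap at (325,358) sits well cradled between the finger fronts. I'll push it on into the tray.

>>> arm_command --series '[[[0,-10,1,0],[0,-12,2,0],[0,-12,2,0],[0,-12,1,0],[0,-12,0,0],[0,-12,0,0],[0,-12,0,0],[0,-12,0,0],[0,-12,0,0],[0,-12,0,0]]]'

```text
t: 6.05
tcp_pos: [0.475, -0.2179, 0.0034]
tool_rot: [0.0, 0.707, -0.0, 0.707]
force: [-0.2, -0.3, 0.4]
finger_gap: 0.328
```

>>> arm_command --series '[[[0,-12,0,0],[0,-12,0,0],[0,-12,0,0],[0,-12,0,0],[0,-12,0,0],[0,-10,0,0],[0,-8,0,0],[0,-4,0,0],[0,0,0,0],[0,10,0,0]]]'

```text
t: 7.05
tcp_pos: [0.4753, -0.2897, 0.0035]
tool_rot: [0.0, 0.707, -0.001, 0.707]
force: [-0.7, 0.5, 0.5]
finger_gap: 0.325
```

>>> arm_command --series '[[[0,30,0,0],[-20,40,0,0],[-40,40,0,0],[-40,45,20,0],[-20,45,40,0],[0,45,40,0],[0,45,40,0],[0,40,40,0],[0,10,0,0],[0,0,0,0]]]'

```text
t: 8.05
tcp_pos: [0.6229, 0.0106, 0.1055]
tool_rot: [-0.001, 0.708, 0.002, 0.706]
force: [-1.1, -0.4, -0.6]
finger_gap: 0.333
```

Run:
```python
from h import *
plan((.651,.06,.005))
a=snapshot("top");b=snapshot("scene")
print([(c,ray("top",c,.012).round(4)) for c,s in blobs(a,(105,120,60),(125,255,255),(255,165,435,305))[0]])
print([(c,ray("scene",c,.012).round(4)) for c,s in blobs(b,(105,120,60),(125,255,255),(250,180,430,310))[0]])
cv2.imwrite("pics/s3.png",b[:,:,::-1])
```

```text
t 8.05 pos [0.6229 0.0106 0.1055] q6 -0.167 toolaxes
 [[-0.002 -0.004  1.   ]
 [ 0.001  1.     0.004]
 [-1.     0.001 -0.002]]
shift tool mm [100.4  49.2  28.5]
[(array([329.3, 205.1]), array([ 0.7047, -0.0707])), (array([278.5, 219.2]), array([0.6553, 0.087 ])), (array([357. , 219.3]), array([ 0.6617, -0.1583])), (array([410.6, 281. ]), array([ 0.474 , -0.3257]))]
[(array([288.1, 198. ]), array([ 0.4794, -0.321 ])), (array([272.9, 244.5]), array([ 0.6597, -0.16  ])), (array([280.7, 266.6]), array([ 0.7019, -0.0721])), (array([315. , 273.7]), array([0.6557, 0.0061])), (array([366.3, 276.9]), array([0.5695, 0.0991])), (array([338.3, 289.2]), array([0.6522, 0.0865]))]
```

Cap C is in at (0.474,-0.326). Next is cap A, and I'll descend between it and the pink look-alike.

>>> arm_command --series '[[[0,16,15,0],[0,16,14,0],[30,0,0,0],[30,0,0,0],[20,0,0,0],[12,0,0,0],[6,0,0,0],[3,0,0,0],[0,-4,0,0],[0,-6,0,0]]]'

```text
t: 9.15
tcp_pos: [0.6539, 0.0291, 0.0061]
tool_rot: [-0.0, 0.706, -0.0, 0.708]
force: [-0.0, 0.4, 0.4]
finger_gap: 0.332
```

>>> arm_command --series '[[[0,-8,0,0],[0,-10,0,0],[0,-12,-2,0],[0,-12,-3,0],[0,-12,-3,0],[0,-12,-4,0],[0,-12,-4,0],[0,-12,-4,0],[0,-12,-4,0],[0,-12,-3,0]]]'

```text
t: 10.15
tcp_pos: [0.6256, -0.0856, 0.005]
tool_rot: [0.0, 0.707, -0.0, 0.707]
force: [0.2, 0.1, 0.9]
finger_gap: 0.332
```

Run:
```python
from h import *
plan((.625,-.085,.004))
im=snapshot("wrist");cv2.imwrite("pics/w4.png",im[:,:,::-1])
```

```text
t 10.15 pos [ 0.6256 -0.0856  0.005 ] q6 -0.312 toolaxes
 [[-0.  0.  1.]
 [ 0.  1. -0.]
 [-1.  0. -0.]]
shift tool mm [ 1.   0.6 -0.6]
```

View pics/w4.png

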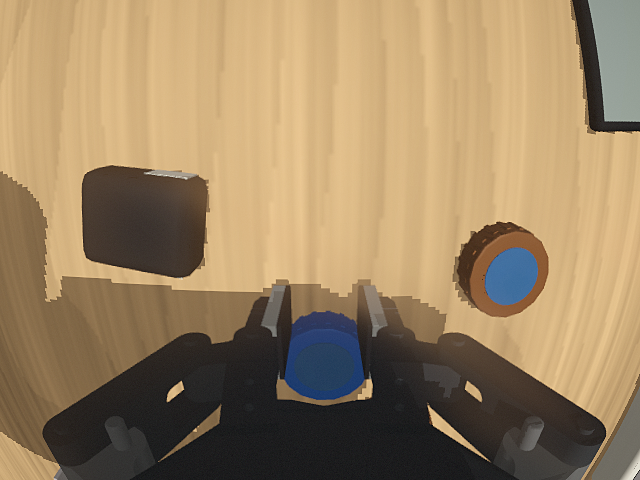

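The cap at (325,355) is cradled. The case at (145,220) and the brown cap at (503,270) are behind and clear. Next come the turned diagonal and the entry.

>>> arm_command --series '[[[0,-10,-4,0.12],[0,-10.4,-2.8,0.12],[0,-10.7,-1.5,0.12],[0,-10.8,-0.2,0.12],[0,-13.8,-3.7,0],[0,-13.8,-3.7,0],[0,-13.8,-3.7,0],[0,-13.8,-3.7,0],[0,-13.8,-3.7,0],[0,-13.8,-3.7,0]]]'

```text
t: 11.2
tcp_pos: [0.5512, -0.1887, 0.0051]
tool_rot: [0.168, 0.687, -0.168, 0.687]
force: [-0.3, 0.5, -0.4]
finger_gap: 0.331
```

>>> arm_command --series '[[[0,-8.9,2.4,-0.12],[0,-9.1,1.3,-0.12],[0,-9.2,0.2,-0.12],[0,-9.2,-0.9,-0.12],[0,-10,0,0],[0,-10,0,0]]]'

```text
t: 11.8
tcp_pos: [0.5439, -0.2447, 0.0051]
tool_rot: [0.001, 0.707, -0.001, 0.707]
force: [-0.6, 0.0, -0.5]
finger_gap: 0.331
```

Run:
```python
from h import *
plan((.543,-.302,.004))
a=snapshot("top")
print([(c,ray("top",c,.012).round(4)) for c,s in blobs(a,(105,120,60),(125,255,255),(255,165,435,305))[0]])
im=snapshot("wrist");cv2.imwrite("pics/w5.png",im[:,:,::-1])
```

```text
t 11.8 pos [ 0.5439 -0.2447  0.0051] q6 -0.607 toolaxes
 [[ 0.     0.003  1.   ]
 [ 0.     1.    -0.003]
 [-1.     0.     0.   ]]
shift tool mm [  1.1 -57.3  -0.8]
[(array([329.2, 205.1]), array([ 0.7047, -0.0704])), (array([278.1, 219.4]), array([0.6546, 0.0882])), (array([357. , 219.3]), array([ 0.6617, -0.1583])), (array([275.3, 248. ]), array([0.5643, 0.0932]))]
```

View pics/w5.png

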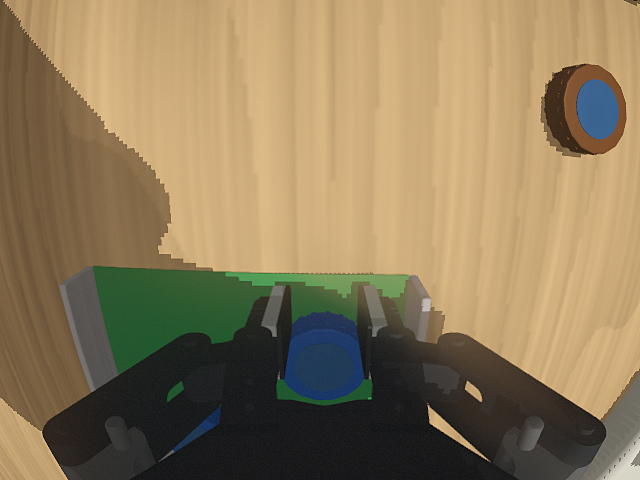

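The cap is inside the mouth at (325,355), with clearance to both walls. I'll finish this push, back out, lift, and go behind cap B.

>>> arm_command --series '[[[0,-10,0,0],[0,-12,0,0],[0,-12,0,0],[0,-10,0,0],[0,-8,0,0],[0,-5,0,0],[0,0,0,0],[0,10,0,0],[0,30,0,0],[0,40,0,0]]]'

```text
t: 12.9
tcp_pos: [0.5444, -0.2206, 0.0052]
tool_rot: [0.001, 0.707, -0.001, 0.708]
force: [0.9, 0.5, -0.2]
finger_gap: 0.332
```

>>> arm_command --series '[[[-30,30,0,0],[-40,30,0,0],[-30,40,6,0],[0,45,6,0],[0,45,6,0],[0,45,6,0],[0,45,6,0],[0,45,6,0],[0,27,15,0],[0,0,0,0]]]'

```text
t: 13.9
tcp_pos: [0.5957, 0.1359, 0.1051]
tool_rot: [-0.002, 0.706, 0.002, 0.708]
force: [0.2, 0.0, -0.6]
finger_gap: 0.331
```

>>> arm_command --series '[[[0,0,0,0.133],[0,0,0,0.133],[0,0,0,0.133],[0,0,0,0.133],[0,0,0,0.133],[0,0,0,0]]]'

```text
t: 14.5
tcp_pos: [0.594, 0.1307, 0.1046]
tool_rot: [0.231, 0.669, -0.231, 0.668]
force: [-0.5, -0.2, 0.0]
finger_gap: 0.323
```

Run:
```python
from h import *
plan((.594,.130,.004))
a=snapshot("top");b=snapshot("scene")
print([(c,ray("top",c,.012).round(4)) for c,s in blobs(a,(105,120,60),(125,255,255),(255,165,435,305))[0]])
print([(c,ray("scene",c,.012).round(4)) for c,s in blobs(b,(105,120,60),(125,255,255),(250,180,430,310))[0]])
```

```text
t 14.5 pos [0.594  0.1307 0.1046] q6 0.698 toolaxes
 [[-0.002  0.617  0.787]
 [-0.     0.787 -0.617]
 [-1.    -0.001 -0.001]]
shift tool mm [100.6  -0.4   0.6]
[(array([329.3, 205.1]), array([ 0.7047, -0.0707])), (array([278.2, 219.4]), array([0.6546, 0.0879])), (array([357. , 219.3]), array([ 0.6617, -0.1583])), (array([411.5, 258.6]), array([ 0.543 , -0.3285])), (array([410.6, 281. ]), array([ 0.474 , -0.3257]))]
[(array([288.2, 197.9]), array([ 0.4788, -0.3212])), (array([269.8, 205.3]), array([ 0.5468, -0.3239])), (array([272.8, 244.4]), array([ 0.6596, -0.1606])), (array([280.6, 266.7]), array([ 0.7023, -0.072 ])), (array([366.1, 277.1]), array([0.5704, 0.0993])), (array([338.3, 289.2]), array([0.6522, 0.0865]))]
```

Cap A is in at (0.543,-0.3285). Now cap B.

>>> arm_command --series '[[[30,0,0,0],[30,0,0,0],[20,0,0,0],[12,0,0,0],[6,0,0,0],[2,0,0,0],[0,-5,0,0],[0,-8,0,0],[0,-8,0,0],[0,-10,0,0]]]'

```text
t: 15.6
tcp_pos: [0.576, 0.1059, 0.0055]
tool_rot: [0.231, 0.668, -0.231, 0.669]
force: [-0.1, 0.2, -0.5]
finger_gap: 0.327
```

>>> arm_command --series '[[[0,-12,0,0],[0,-12,0,0],[0,-12,0,0],[0,-12,0,0],[0,-12,0,0],[0,-12,0,0],[0,-12,0,0],[0,-12,0,0],[0,-12,0,0],[0,-12,0,0]]]'

```text
t: 16.6
tcp_pos: [0.5015, 0.0113, 0.0049]
tool_rot: [0.231, 0.668, -0.231, 0.668]
force: [-0.4, -0.6, 0.3]
finger_gap: 0.33
```

>>> arm_command --series '[[[0,-12,0,0],[0,-12,0,0],[0,-11,0,0]]]'

```text
t: 16.9
tcp_pos: [0.4798, -0.0162, 0.0049]
tool_rot: [0.231, 0.668, -0.231, 0.668]
force: [-0.0, 0.4, 1.4]
finger_gap: 0.33
```

Run:
```python
from h import *
plan((.478,-.016,.004))
im=snapshot("wrist");cv2.imwrite("pics/w6.png",im[:,:,::-1])
```

```text
t 16.9 pos [ 0.4798 -0.0162  0.0049] q6 0.398 toolaxes
 [[-0.     0.617  0.787]
 [-0.     0.787 -0.617]
 [-1.    -0.    -0.   ]]
shift tool mm [ 0.9 -0.9 -1.6]
```

View pics/w6.png

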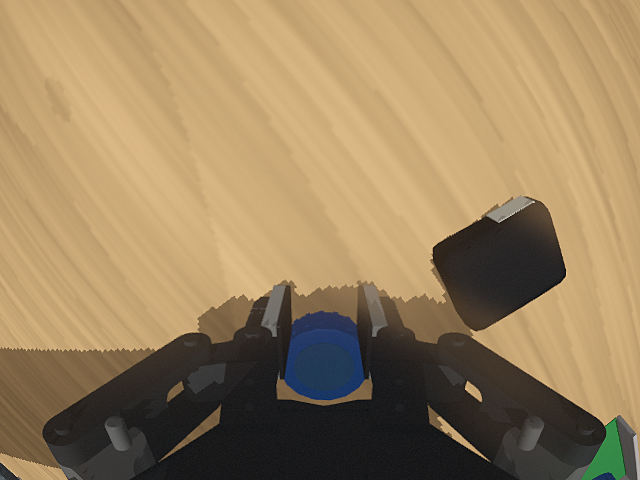

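Cap B at (325,355) is cradled, and the case at (500,262) is untouched to the right. I'll turn back and go in.

>>> arm_command --series '[[[0,-8.5,5.0,-0.111],[0,-9,4,-0.111],[0,-9.5,3,-0.111],[0,-9.8,2.3,-0.111],[0,-10,1.2,-0.111],[0,-10,0.1,-0.11],[0,-10,0,0],[0,-10,0,0],[0,-10,2,0],[0,-10,4,0]]]'

```text
t: 17.95
tcp_pos: [0.4794, -0.1156, 0.0049]
tool_rot: [0.001, 0.707, -0.0, 0.707]
force: [0.7, 0.2, -0.2]
finger_gap: 0.33
```

>>> arm_command --series '[[[0,-12,4,0],[0,-12,4,0],[0,-12,4,0],[0,-12,4,0],[0,-12,4,0],[0,-12,4,0],[0,-12,3,0],[0,-12,2,0],[0,-12,0,0],[0,-10,0,0]]]'

```text
t: 18.95
tcp_pos: [0.5083, -0.2339, 0.0049]
tool_rot: [0.0, 0.707, -0.0, 0.707]
force: [-0.7, 0.2, -0.2]
finger_gap: 0.328
```

Run:
```python
from h import *
plan((.508,-.254,.004))
im=snapshot("wrist");cv2.imwrite("pics/w7.png",im[:,:,::-1])
```

```text
t 18.95 pos [ 0.5083 -0.2339  0.0049] q6 -0.63 toolaxes
 [[-0.     0.001  1.   ]
 [-0.     1.    -0.001]
 [-1.    -0.    -0.   ]]
shift tool mm [  0.9 -20.1  -0.3]
```

View pics/w7.png

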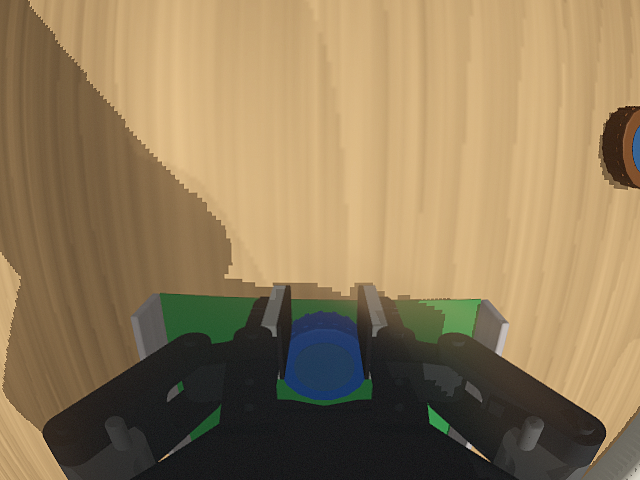

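The cap at (325,355) is inside the mouth. I'll push it a little deeper, then back off and lift away.

>>> arm_command --series '[[[0,-8,0,0],[0,-8,0,0],[0,-5,0,0],[0,-2,0,0],[0,0,0,0],[0,8,0,0],[0,20,0,0],[0,35,0,0],[-20,40,0,0],[-40,40,0,0]]]'

```text
t: 20.0
tcp_pos: [0.5053, -0.1131, 0.0587]
tool_rot: [0.001, 0.71, 0.001, 0.705]
force: [0.2, 0.1, 1.1]
finger_gap: 0.332
```

>>> arm_command --series '[[[-45,30,0,0],[-45,30,0,0],[-20,40,0,0],[0,40,0,0],[0,30,0,0],[0,0,0,0],[0,0,0,0],[0,0,0,0]]]'

```text
t: 20.8
tcp_pos: [0.5078, 0.0481, 0.1632]
tool_rot: [-0.0, 0.707, -0.0, 0.707]
force: [-0.2, -0.1, 0.1]
finger_gap: 0.328
```

Run:
```python
from h import *
plan((.5,0,.2))
o=cv2.imread("pics/top0.png")[:,:,::-1]
a=snapshot("top");b=snapshot("scene")
for n,i,roi in(("top",a,(255,165,435,305)),("scene",b,(250,180,430,310))):
    print(n,[(c,ray(n,c,.012).round(4)) for c,s in blobs(i,(105,120,60),(125,255,255),roi)[0]])
o2=cv2.imread("pics/scene0.png")[:,:,::-1].copy()
for i in(o2,b): print("case",[(c) for c,s in blobs(i,(0,0,0),(179,255,45),(315,235,350,262))[0]])
cv2.imwrite("pics/s8.png",b[:,:,::-1])
```

```text
t 20.8 pos [0.5078 0.0481 0.1632] q6 -0.125 toolaxes
 [[-0.001 -0.     1.   ]
 [-0.     1.     0.   ]
 [-1.    -0.    -0.001]]
shift tool mm [-36.8 -48.1  -7.9]
top [(array([329.2, 205.1]), array([ 0.7047, -0.0704])), (array([278.2, 219.4]), array([0.6546, 0.0879])), (array([357. , 219.3]), array([ 0.6617, -0.1583])), (array([411.5, 258.6]), array([ 0.543 , -0.3285])), (array([396.5, 269.8]), array([ 0.5071, -0.2824])), (array([410.6, 281. ]), array([ 0.474 , -0.3257]))]
scene [(array([288.5, 202.8]), array([ 0.496 , -0.2983])), (array([269.8, 205.3]), array([ 0.5468, -0.3239])), (array([272.8, 244.4]), array([ 0.6596, -0.1606])), (array([280.7, 266.6]), array([ 0.7019, -0.0721])), (array([338.3, 289.2]), array([0.6522, 0.0865]))]
case [array([331.5, 247.5])]
case [array([331.4, 247.4])]
```

View pics/s8.png

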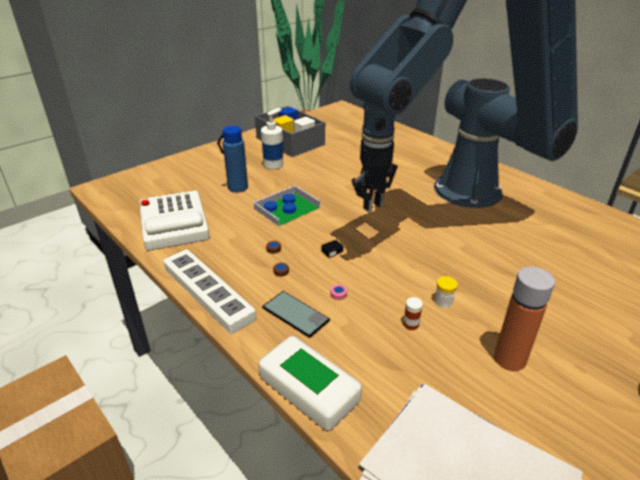

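All three caps lie in the tray (about (271,206), (288,200) and (289,209)) and everything else stands where it was. Handing in.

```bash
python3 -c "
from station import ticket
print(ticket.sign_off())"
```

```text
the job is handed in; nothing more can be done
None
```

All three blue caps are in the tray and the job is handed in, at about 21 s of the 72 s allowed. I swept them one at a time, with the partly open fingertips as a two-point cradle, and never lifted them.

- **Caps:** The last top view puts their centres about 46, 90 and 92 mm inside the open side; 17 mm is needed. They have clear space to the walls.
- **Cross-check:** In the last scene view, two neighbouring caps merged into one blob, so its position for those two is only an average. The third cap agrees with the top view to about 6 mm. That is the usual offset between these two cameras here, more than the stated 2 mm calibration.
- **Other things:** The earbud case and the brown and pink look-alikes measured the same before and after, within a pixel. The jar, pill bottle, phone, thermos, pump and flask I only compared by eye, and they look unmoved.
- **Robot:** The gripper was lifted clear at 163 mm height, and the force readings at the end of each move never went above about 1.5 N.

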